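# Line up and stack the parts boxes by the clock

## Task

Tidy the lidded parts boxes onto the wooden ledge: stand the three boxes with lugged lids on the three rubber pads in order of height, the tallest on the pad next to the clock and the shortest at the loudspeaker end, each centred and square on its pad, one box per pad. Stack the flat box with the finger ridge on the shortest box, so that its base recesses drop fully over the lid lugs. Keep the boxes upright throughout and leave the clock and the loudspeaker where they are.

Things in the scene. Friction and masses are not known exactly. Their poses are not given: they have to be found in the camera images.
- box_tall: The tallest loose lidded parts box: grey plastic, white lid, lid surface 100 mm above the underside, 54 mm (x) by 80 (y). Origin: underside centre, z up. Underside: two recesses 42 (x) by 31 (y), 8 deep, centred 18.5 mm either side along y. Lid: two lugs 36 (x) by 25 (y), 6 high, top half 6 mm narrower, also centred at y +-18.5, so they enter the recesses with 3 mm play. About 0.30 kg.
- box_middle: The middle-height loose lidded parts box: grey plastic, white lid, lid surface 70 mm above the underside, 54 mm (x) by 80 (y). Origin: underside centre, z up. Underside: two recesses 42 (x) by 31 (y), 8 deep, centred 18.5 mm either side along y. Lid: two lugs 36 (x) by 25 (y), 6 high, top half 6 mm narrower, also centred at y +-18.5, so they enter the recesses with 3 mm play. About 0.22 kg.
- box_short: The short loose lidded parts box: grey plastic, white lid, lid surface 45 mm above the underside, 54 mm (x) by 80 (y). Origin: underside centre, z up. Underside: two recesses 42 (x) by 31 (y), 8 deep, centred 18.5 mm either side along y. Lid: two lugs 36 (x) by 25 (y), 6 high, top half 6 mm narrower, also centred at y +-18.5, so they enter the recesses with 3 mm play. About 0.16 kg.
- box_top: The flat loose lidded parts box: grey plastic, white lid, lid surface 30 mm above the underside, 54 mm (x) by 80 (y). Origin: underside centre, z up. Underside: two recesses 42 (x) by 31 (y), 8 deep, centred 18.5 mm either side along y. Lid: no lugs, but one finger ridge 14 (x) by 56 (y), 16 high. About 0.12 kg.
- pad_left: The left-hand (+y end) of three fixed dark rubber pads in a straight row on a low brown wooden ledge. Pad 68 mm (x) by 94 mm (y), 2 mm thick; origin at the centre of its underside, 12 mm above the worktop, so a box stands on it at 14 mm. The row runs along the pads' own y, pitch 115 mm; all three lie parallel.
- pad_mid: The middle of three fixed dark rubber pads in a straight row on a low brown wooden ledge. Pad 68 mm (x) by 94 mm (y), 2 mm thick; origin at the centre of its underside, 12 mm above the worktop, so a box stands on it at 14 mm. The row runs along the pads' own y, pitch 115 mm; all three lie parallel.
- pad_right: The right-hand (-y end) of three fixed dark rubber pads in a straight row on a low brown wooden ledge. Pad 68 mm (x) by 94 mm (y), 2 mm thick; origin at the centre of its underside, 12 mm above the worktop, so a box stands on it at 14 mm. The row runs along the pads' own y, pitch 115 mm; all three lie parallel.
- clock: A small wooden desk clock with a square brass surround and a pale round dial on its +x face; 45 mm (x) by 100 mm (y) by 85 mm high, loose. It stands just beyond one end of the row, left or right, 150 mm from the centre of the nearest pad. Origin: centre of its underside.
- speaker: A small black loudspeaker, 80 by 80 mm, 125 mm high, loose, standing just beyond the other end of the row, 150 mm from the centre of the nearest pad. Origin: centre of its underside.
Things that resemble listed ones, but are neither listed nor needed, are in the scene too. Leave any green or turquoise look-alike of the box_top alone. Leave any turquoise look-alike of the box_short alone.

How it is judged:
By the outcome, as a careful person would: the job done as asked, in the order asked, and still so for the second after the job is handed in, with the robot touching nothing.
It also fails if it takes over 102 s, if anything falls off the work surface, if the arm or the gripper's body presses on something with over 40 N, if the wrist force passes 120 N, or if a joint passes its speed limit or range.

## Robot

A 6-joint arm with a two-finger parallel gripper is mounted at the origin on the work surface. World frame = base frame: x ahead of the robot, y to its left, z up, the work surface at z = 0. Lengths are in m, angles in rad, forces in N, time in s.
With the tool pointing down it reaches from about 0.3 to 0.85 m from the base axis. Payload 4.2 kg.
Tool frame: the origin (TCP) lies midway between the tips of the shut fingers; the grasp point (between the pads) lies 19 mm behind it; z points along the fingers, y is the line along which they close (so a half turn about z gives the same grasp; the last joint's range is limited). The gripper opens to 91 mm and grips with 3 to 60 N. Pads are 32 mm wide; open, the fingers measure 118 mm over their backs; the gripper's body (76 mm by 178 mm) begins 60 mm behind the grasp point.
Start: joints at [-1.193, 0.32, 1.565, -0, 1.257, -0.02], TCP at [0.223, -0.53, 0.214] pointing down, gripper open.
Joint ranges: [-3.11, 3.11], [-0.84, 2.01], [0.21, 2.61], [-1.34, 4.49], [0.05, 2.63], [-2.56, 2.56]. Speed limits (rad/s): [2.57, 2.57, 3.14, 3.14, 3.14, 3.14].

## Interface

Orientations are given as a unit quaternion [x, y, z, w].
In Python, from cell import r gives the robot as it stands.
- The arm moves only by the tool servo_tool, never from a script. Its argument "rows" is one flat list of numbers, 7 for each row, row after row: the opening in per cent of the stroke, from 0 (shut) to 100 (fully open), then the shift along the tool's x, y, z in mm, then the turn, a rotation vector about the tool's x, y, z in rad. In form: [claw, tx, ty, tz, ax, ay, az, claw, tx, ty, tz, ax, ay, az, ...]. A call has 1 to 20 rows; each row is the pose to reach, as a shift and turn from the pose commanded when the call began, along the tool's axes at that moment; what a row does not reach only later rows make up. A row lasts 1/12 s, in which the tool goes at most 41.7 mm and 7.16 degrees, less where a joint would pass 70% of its speed; a pose out of reach is approached as far as the arm can. A call with a gripper value outside its range is refused whole. The fingers move at their own pace and stop on an object; "grip_force" is the grip in N (left out, the last holds). Time passes only in rows, so rows that repeat a pose let the fingers close. It gives the time, the measured TCP pose, the force, the opening and the grip force at its end, in the units of the state.
- r.observe(): the state, without advancing time (a new reading comes with each control period).
- r.grab_frame(name): name is "scene" or "side" or "wrist"; returns a dict with "image" (384x512x3 uint8, red, green, blue), "z_map" (384x512 float32, m along the optical axis (not along the pixel's ray), 0 where there is no reading), "intrinsics" (3x3 intrinsics, pixels), "world_from_camera" (4x4, takes a point from camera to world coordinates); the wrist camera has in their place "hand_eye" (4x4, takes a point from camera to tool coordinates, whose origin is the TCP and whose axes are the flange's). Camera axes: x right, y down, z forward; pixel columns grow to the right and rows downward; lengths in m; the calibration is good to about 2 mm. A picture is of the moment at which its call begins: read the wrist's pose just before it.
- r.close_job(): hands the job in; it is judged then, once.
The state is a dict: "t": time; "q": joint angles; "qd": joint speeds; "joint_torque": joint torques, N m; "ee_pos": TCP position; "orientation": TCP orientation; "contact_force": force on the tool from outside, world axes, zero at the start; "ft_torque": the same for the moment, N m; "finger_gap": opening from 0.0 (shut) to 1.0 (fully open); "gripper_force": force on a finger pad.
Only numpy, scipy, OpenCV 4.12 (cv2) and the standard library are available. Lean on these libraries where they do the work, as an engineer would, in place of code of your own. Each camera call takes 0.05 s, during which the arm holds its last target. There are 200 camera calls.

## Working session

There is one attempt and no reset: what is moved stays moved. The work goes in short steps, Python scripts to look and compute and a tool call to move; the robot and the scene stay as the last step left them, time stands still between calls to the robot, and variables do not carry over. Pictures are saved under pics/ and viewed, at most 14 in all, crops included, and the job is handed in when it is done.

Besides the shell and the picture viewer there is one more tool, called as a command line: name --argument value ..., lists and objects as JSON in quotes. servo_tool: Moves the arm, as the interface text tells. Its arguments: {"type":"object","properties":{"rows":{"type":"array","items":{"type":"number"}},"grip_force":{"type":"number"}},"required":["rows"]}

```bash
mkdir -p pics; ls; python3 - <<'E'
from cell import r
import cv2,numpy as np
s=r.observe();print(s)
for n in("scene","side"):
    f=r.grab_frame(n);cv2.imwrite(f"pics/{n}0.png",f["image"][:,:,::-1]);np.savez(f"pics/{n}0.npz",**f)
    print(n,f["intrinsics"],f["world_from_camera"])
E
```

```text
pics
{'t': 0.0, 'q': array([-1.19297636e+00,  3.20283003e-01,  1.56570444e+00, -5.49147876e-07,
        1.25739226e+00, -1.99979014e-02]), 'qd': array([ 0.00241658, -0.00094423, -0.00093875, -0.00292025,  0.00216699,
        0.00015064]), 'joint_torque': array([ 5.87524373e-04, -4.12457621e+01, -2.31973493e+01,  7.28612160e-02,
        4.56265337e-02, -1.54155136e-04]), 'ee_pos': array([ 0.22256919, -0.52961346,  0.21311553]), 'orientation': array([ 9.80282348e-01,  1.97599898e-01, -1.59266619e-04, -8.79214259e-04]), 'contact_force': array([ 0.17357248, -0.43166686,  0.54343932]), 'ft_torque': array([-0.00498071, -0.04512215, -0.02140681]), 'gripper_force': 0.0, 'finger_gap': 0.9970445784141763}
scene [[348.03165297   0.         248.27196594]
 [  0.         348.03165297 190.26596726]
 [  0.           0.           1.        ]] [[-0.71738824  0.44334024 -0.53740445  1.02353793]
 [ 0.69653051  0.47206222 -0.54037256  0.55846443]
 [ 0.01411944 -0.76197552 -0.64745189  0.67323321]
 [ 0.          0.          0.          1.        ]]
side [[409.42663857   0.         258.36485746]
 [  0.         409.42663857 198.1583297 ]
 [  0.           0.           1.        ]] [[-0.77928114 -0.36278324  0.51098847 -0.05502366]
 [-0.62643166  0.42825613 -0.65129108  0.78042826]
 [ 0.01744354 -0.82763821 -0.56099083  0.67894745]
 [ 0.          0.          0.          1.        ]]
```

View pics/scene0.png

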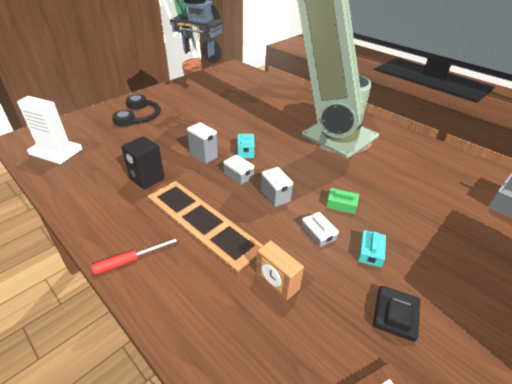

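View pics/side0.png

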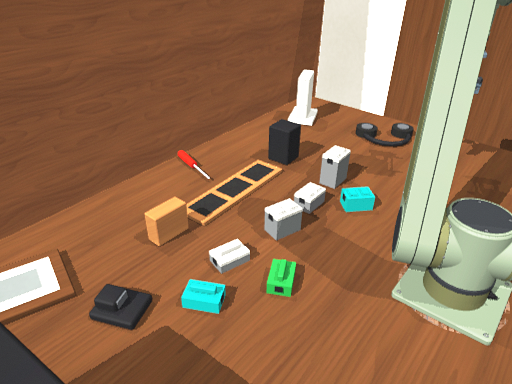

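The scene picture shows the candidates. Whitish: tall (203,142), short (239,168), middle (277,187), flat with ridge (320,229). Look-alikes to leave: turquoise (246,145) and (373,248), green (343,201). The pads are at (178,199), (204,218) and (232,241). The clock is at (280,270) and the speaker at (143,162).

```bash
cat > h.py <<'E'
import numpy as np,cv2
def pts(f,T):
    z=f["z_map"];K=f["intrinsics"];v,u=np.indices(z.shape)
    P=np.stack([(u-K[0,2])/K[0,0]*z,(v-K[1,2])/K[1,1]*z,z],-1)@T[:3,:3].T+T[:3,3]
    P[z==0]=np.nan
    return P
def rect(Q):
    (c,(w,h),a)=cv2.minAreaRect((Q*1000).astype(np.float32))
    # angle of the long side, deg
    if w<h: a+=90
    return np.round(c,1),round(max(w,h),1),round(min(w,h),1),round((a+90)%180-90,1)
E
python3 - <<'E'
from h import *
import numpy as np
fs=[np.load(f"pics/{n}0.npz") for n in("scene","side")]
A=[(pts(f,f["world_from_camera"]),f["image"].astype(int)) for f in fs]
seeds=dict(tall=(203,130),short=(239,163),middle=(275,176),top=(320,224),padS=(178,199),padM=(204,218),padC=(232,241),clock=(280,255),speaker=(143,147),tq1=(246,139),green=(343,195),tq2=(373,240))
for k,(u,v) in seeds.items():
    p=A[0][0][v,u];out=[]
    for P,im in A:
        d=np.hypot(P[...,0]-p[0],P[...,1]-p[1])
        z=P[...,2]
        m=(d<.075)&(z>.006)
        if k[:3]=='pad': m=(d<.065)&(z>.006)&(z<.03)&(im.max(-1)<70)
        else:
            m&=z>.022
            sat=im.max(-1)-im.min(-1)
            if k in("tall","short","middle","top"): m&=(sat<40)
        out.append(P[m])
        if m.sum()<10: print(k,'few');continue
    Q=np.vstack(out);zt=np.percentile(Q[:,2],97)
    L=Q if k[:3]=='pad' else Q
    print(k,p.round(3),'n',[len(o) for o in out],'ztop',zt.round(4),'rect',rect(L[:,:2]), 'top:',rect(Q[Q[:,2]>zt-.012][:,:2]))
E
```

```text
tall [ 0.451 -0.225  0.104] n [775, 798] ztop 0.1043 rect (array([ 445.7, -239. ]), 88.6, 60.0, -88.3) top: (array([ 446.7, -239.7]), 87.0, 57.0, -87.6)
short [ 0.431 -0.08   0.043] n [432, 482] ztop 0.0502 rect (array([433.8, -79.4]), 86.2, 58.2, -89.6) top: (array([433.7, -79.4]), 86.3, 56.6, 89.9)
middle [0.424 0.061 0.069] n [721, 913] ztop 0.0751 rect (array([422. ,  68.3]), 85.1, 58.6, 73.1) top: (array([422.2,  67.3]), 84.8, 56.7, 74.8)
top [0.459 0.25  0.042] n [530, 605] ztop 0.0453 rect (array([449.8, 246.1]), 83.0, 59.7, 74.1) top: (array([449.8, 245.8]), 57.1, 17.5, 74.2)
padS few
padS [ 0.648 -0.101  0.013] n [0, 278] ztop 0.0148 rect (array([650.5, -95.7]), 118.2, 62.9, -89.1) top: (array([650.5, -95.7]), 118.2, 62.9, -89.1)
padM few
padM [0.642 0.009 0.013] n [0, 331] ztop 0.0151 rect (array([647.8,   6.3]), 92.2, 64.5, -87.4) top: (array([647.8,   6.3]), 92.2, 64.5, -87.4)
padC [0.641 0.119 0.011] n [56, 413] ztop 0.0152 rect (array([643.2, 122.5]), 92.0, 65.8, -87.7) top: (array([643.2, 122.5]), 92.0, 65.8, -87.7)
clock [0.634 0.267 0.083] n [1551, 1223] ztop 0.085 rect (array([639.4, 272.4]), 100.9, 53.5, -89.4) top: (array([639. , 272.4]), 101.0, 50.0, -89.7)
speaker [ 0.652 -0.242  0.122] n [1421, 1063] ztop 0.1241 rect (array([ 653.3, -254.3]), 86.3, 85.7, 3.9) top: (array([ 653.9, -255.1]), 83.5, 83.1, -87.6)
tq1 [ 0.32  -0.165  0.043] n [295, 511] ztop 0.0504 rect (array([ 324.1, -159.8]), 87.5, 61.5, 49.1) top: (array([ 324.1, -160.4]), 87.3, 61.4, 50.7)
green [0.319 0.225 0.039] n [415, 687] ztop 0.0455 rect (array([312.9, 224.1]), 85.5, 58.3, -64.0) top: (array([313.1, 224.2]), 58.5, 18.4, -63.6)
tq2 [0.412 0.372 0.045] n [613, 837] ztop 0.0457 rect (array([406.5, 374.8]), 84.2, 56.7, 27.5) top: (array([406.6, 375.4]), 59.2, 15.5, 27.8)
```

```bash
cat >> h.py <<'E'
from scipy.spatial.transform import Rotation as Ro
def Rdown(phi):
    a=np.radians(phi);c,s=np.cos(a),np.sin(a)
    return np.array([[c,s,0],[s,-c,0],[0,0,-1]])
def tell(s,*targets):
    "print shift(mm)/turn(rad) in tool axes from the present pose to each (x,y,z mm, phi deg)"
    R=Ro.from_quat(s["orientation"]).as_matrix();p=s["ee_pos"]*1000
    for x,y,z,phi in targets:
        print((x,y,z,phi),'->',np.round(R.T@(np.array([x,y,z])-p),1),Ro.from_matrix(R.T@Rdown(phi)).as_rotvec().round(4))
def wrist(r):
    s=r.observe();f=r.grab_frame("wrist")
    T=np.eye(4);T[:3,:3]=Ro.from_quat(s["orientation"]).as_matrix();T[:3,3]=s["ee_pos"]
    return s,f,pts(f,T@f["hand_eye"])
E
python3 - <<'E'
from cell import r
from h import *
tell(r.observe(),(520,-80,330,92),(446,-240,230,92))
f=np.load("pics/scene0.npz")["image"][110:270,170:400,::-1]
cv2.imwrite("pics/crop0.png",cv2.resize(f,None,fx=3,fy=3,interpolation=cv2.INTER_CUBIC))
E
```

```text
(520, -80, 330, 92) -> [ 448.4 -299.6 -116.3] [-1.400e-03 -1.000e-03 -1.208e+00]
(446, -240, 230, 92) -> [ 318.2 -180.6  -16.5] [-1.400e-03 -1.000e-03 -1.208e+00]
```

View pics/crop0.png

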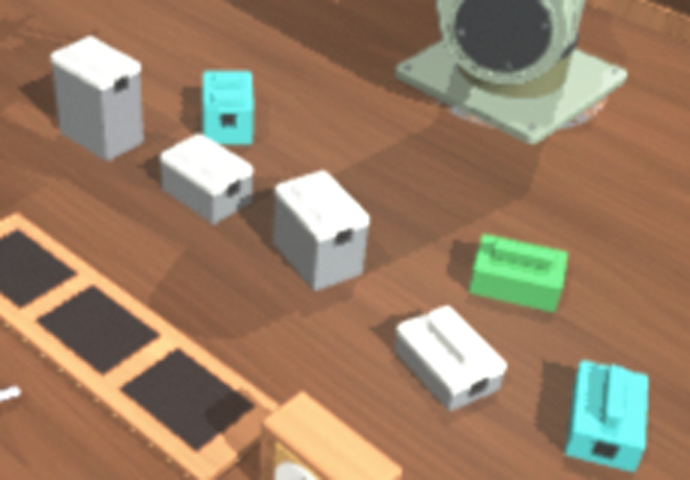

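The crop confirms the choice: grey boxes with white lids, tall (95,95), short (207,178), middle (322,230) and flat with ridge (450,357). The turquoise and green ones are left alone. Now moving up for a look from the wrist.

servo_tool --rows '[100,0,0,-60,0,0,0,100,20,-15,-116,0,0,-0.1,100,448,-300,-116,0.0,0,-1.208,100,448,-300,-116,0.0,0,-1.208,100,448,-300,-116,0.0,0,-1.208,100,448,-300,-116,0.0,0,-1.208,100,448,-300,-116,0.0,0,-1.208,100,448,-300,-116,0.0,0,-1.208,100,448,-300,-116,0.0,0,-1.208,100,448,-300,-116,0.0,0,-1.208,100,448,-300,-116,0.0,0,-1.208,100,448,-300,-116,0.0,0,-1.208,100,448,-300,-116,0.0,0,-1.208,100,448,-300,-116,0.0,0,-1.208,100,448,-300,-116,0.0,0,-1.208,100,448,-300,-116,0.0,0,-1.208,100,448,-300,-116,0.0,0,-1.208,100,448,-300,-116,0.0,0,-1.208]'

```text
t: 1.6
ee_pos: [0.519, -0.0804, 0.3295]
orientation: [0.695, 0.719, -0.001, -0.0]
contact_force: [-0.1, -0.6, 0.1]
finger_gap: 1.001
gripper_force: 0.0
```

```bash
python3 - <<'E'
from cell import r
from h import *
s,f,P=wrist(r)
print(s["t"],s["ee_pos"],f["hand_eye"].round(3),f["intrinsics"])
cv2.imwrite("pics/w1.png",f["image"][:,:,::-1]);np.savez("pics/w1.npz",P=P,im=f["image"])
for uv in((256,192),(20,20),(490,20),(20,370),(490,370)):print(uv,P[uv[1],uv[0]].round(3))
E
```

```text
1.6 [ 0.51898831 -0.08039401  0.32946687] [[ 0.    -0.964 -0.266  0.075]
 [ 1.     0.    -0.    -0.001]
 [ 0.    -0.266  0.964 -0.169]
 [ 0.     0.     0.     1.   ]] [[281.14874693   0.         256.19851462]
 [  0.         281.14874693 188.46301301]
 [  0.           0.           1.        ]]
(256, 192) [ 0.52  -0.15  -0.003]
(20, 20) [ 0.135  0.121 -0.003]
(490, 20) [ 0.88   0.146 -0.002]
(20, 370) [ 0.47  -0.057  0.453]
(490, 370) [ 0.57  -0.059  0.449]
```

View pics/w1.png

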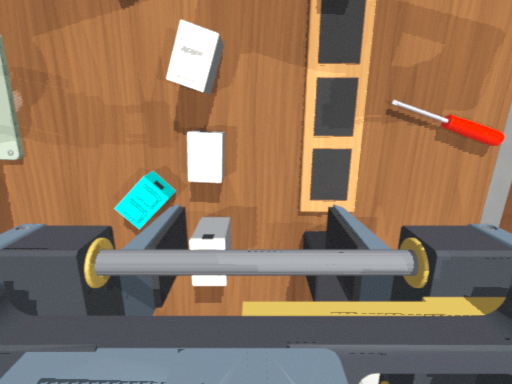

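The wrist view shows the pads at (341,25), (335,105) and (330,175), short at (206,157), middle at (194,55), and tall partly hidden at (210,250). Measuring the pads and boxes here.

```bash
python3 - <<'E'
from cell import r
from h import *
d=np.load("pics/w1.npz");P=d["P"];im=d["im"].astype(int)
for k,s in dict(mid=(335,105),right=(330,180)).items():
    c=P[s[1],s[0]];print(c.round(3))
    m=(abs(P[...,0]-c[0])<.05)&(abs(P[...,1]-c[1])<.058)&(im.max(-1)<70)&(P[...,2]<.03)
    m=cv2.morphologyEx(m.astype(np.uint8),cv2.MORPH_OPEN,np.ones((3,3)))
    m=cv2.connectedComponents(m)[1]; m=m==m[s[1],s[0]]
    print(k,m.sum(),rect(P[m][:,:2]),np.nanmedian(P[m][:,2]))
for k,(s,h) in dict(short=((206,157),.045),middle=((200,45),.07)).items():
    c=P[s[1],s[0]]
    m=(np.hypot(P[...,0]-c[0],P[...,1]-c[1])<.08)&(abs(P[...,2]-h-.001)<.009)&(im.max(-1)-im.min(-1)<40)
    print(k,m.sum(),rect(P[m][:,:2]),np.nanpercentile(P[m][:,2],[5,50,95]).round(3))
tell(r.observe(),(446,-240,250,92),(446,-240,84+8,92),(446,-240,58,92))
E
```

```text
[0.646 0.009 0.011]
mid 196608 (array([ 817.9, -198.3]), 1582.7, 741.9, 2.0) 0.00029098405741118105
[ 0.651 -0.119  0.011]
right 196608 (array([ 817.9, -198.3]), 1582.7, 741.9, 2.0) 0.00029098405741118105
short 1651 (array([433.5, -81.2]), 81.6, 54.1, 89.6) [0.042 0.044 0.05 ]
middle 2450 (array([422.3,  65.6]), 82.9, 54.5, 73.3) [0.067 0.069 0.075]
(446, -240, 250, 92) -> [-156.6  -78.2   79.8] [-0.0009  0.0005 -0.0008]
(446, -240, 92, 92) -> [-156.5  -78.   237.8] [-0.0009  0.0005 -0.0008]
(446, -240, 58, 92) -> [-156.5  -78.   271.8] [-0.0009  0.0005 -0.0008]
```

```bash
python3 - <<'E'
from cell import r
from h import *
d=np.load("pics/w1.npz");P=d["P"];im=d["im"].astype(int)
print(im[105,335],im[175,330],im[20,341],P[105,335],P[175,330])
for k,s in dict(mid=(335,105),right=(330,175)).items():
    ref=im[s[1]-2:s[1]+3,s[0]-2:s[0]+3].mean((0,1))
    m=(np.abs(im-ref).max(-1)<28).astype(np.uint8)
    m=cv2.morphologyEx(m,cv2.MORPH_OPEN,np.ones((3,3)))
    l=cv2.connectedComponents(m)[1]; m=(l==l[s[1],s[0]])&(m>0)
    print(k,m.sum(),rect(P[m][:,:2]),np.nanmedian(P[m][:,2]))
tell(r.observe(),(446,-140,280,92))
E
```

```text
[69 69 72] [80 79 79] [68 67 65] [0.64560359 0.0088784  0.0110469 ] [ 0.64963856 -0.10999325  0.01172489]
mid 2184 (array([657.9,   9.6]), 85.6, 62.8, -67.8) 0.01228636608854558
right 1808 (array([ 656.8, -106.3]), 105.8, 41.3, -61.0) 0.012288281148361169
(446, -140, 280, 92) -> [-56.6 -74.8  49.8] [-0.0009  0.0005 -0.0008]
```

servo_tool --rows '[100,-30,-40,25,0,0,0,100,-57,-75,50,0,0,0,100,-57,-75,50,0,0,0,100,-57,-75,50,0,0,0,100,-57,-75,50,0,0,0,100,-57,-75,50,0,0,0]'

```text
t: 2.15
ee_pos: [0.447, -0.1403, 0.2807]
orientation: [0.695, 0.719, 0.001, 0.001]
contact_force: [0.4, -0.2, 0.4]
finger_gap: 0.997
gripper_force: 0.0
```

```bash
python3 - <<'E'
from cell import r
from h import *
s,f,P=wrist(r);im=f["image"].astype(int)
print(s["ee_pos"])
m=(np.hypot(P[...,0]-.446,P[...,1]+.24)<.075)&(abs(P[...,2]-.101)<.009)&(im.max(-1)-im.min(-1)<40)
print(m.sum(),rect(P[m][:,:2]),np.nanpercentile(P[m][:,2],[5,50,95]).round(3))
v,u=np.where(m);print(u.min(),u.max(),v.min(),v.max())
tell(s,(446,-240,200,92),(446,-240,58,92))
E
```

```text
[ 0.44697985 -0.14027366  0.28074946]
1318 (array([ 445.8, -223.6]), 53.5, 48.0, 1.7) [0.097 0.099 0.105]
234 273 214 248
(446, -240, 200, 92) -> [-99.6  -4.4  80.8] [ 0.002   0.0004 -0.0018]
(446, -240, 58, 92) -> [-99.6  -4.7 222.8] [ 0.002   0.0004 -0.0018]
```

servo_tool --rows '[100,-40,-2,20,0,0,0,100,-75,-4.5,50,0,0,0,100,-100,-4.5,85,0,0,0,100,-100,-4.5,110,0,0,0,100,-100,-4.5,140,0,0,0,100,-100,-4.5,170,0,0,0,100,-100,-4.5,200,0,0,0,100,-100,-4.5,218,0,0,0,100,-100,-4.5,225,0,0,0,100,-100,-4.5,225,0,0,0,50,-100,-4.5,225,0,0,0,40,-100,-4.5,225,0,0,0,40,-100,-4.5,225,0,0,0,40,-100,-4.5,225,0,0,0,40,-100,-4.5,225,0,0,0,40,-100,-4.5,225,0,0,0]' --grip_force 25

```text
t: 3.53
ee_pos: [0.4463, -0.24, 0.0557]
orientation: [0.695, 0.719, 0.0, 0.001]
contact_force: [2.8, -0.2, 1.1]
finger_gap: 0.592
gripper_force: 7.6
```

```bash
python3 - <<'E'
from cell import r
from h import *
s=r.observe();print(s)
tell(s,(446,-240,140,92),(640,122,140,92.3),(640,122,75,92.3))
E
```

```text
{'t': 3.5333, 'q': array([-5.16171953e-01,  3.72334269e-01,  1.93994696e+00,  3.02176087e-04,
        8.26997189e-01, -5.51196409e-01]), 'qd': array([ 0.00173611,  0.00330075, -0.01193799,  0.00283404, -0.00788507,
        0.00029246]), 'joint_torque': array([ -1.0662153 , -36.9349587 , -15.44974566,  -0.47382027,
         0.94067104,   0.06191047]), 'ee_pos': array([ 0.44628596, -0.23995424,  0.05567002]), 'orientation': array([6.94689002e-01, 7.19309280e-01, 3.95993504e-04, 1.09293194e-03]), 'contact_force': array([ 2.77140401, -0.17507101,  1.06051117]), 'ft_torque': array([ 0.13640803, -0.45089435, -0.01179206]), 'gripper_force': 7.641230542212725, 'finger_gap': 0.592106031269347}
(446, -240, 140, 92) -> [ -0.1  -0.1 -84.3] [ 0.0021  0.001  -0.0001]
(640, 122, 140, 92.3) -> [354.9 206.4 -84.3] [ 0.0021  0.001  -0.0053]
(640, 122, 75, 92.3) -> [355.  206.2 -19.3] [ 0.0021  0.001  -0.0053]
```

servo_tool --rows '[30,0,0,0,0,0,0,30,0,0,0,0,0,0,30,0,0,-8,0,0,0,30,0,0,-25,0,0,0,30,0,0,-50,0,0,0,30,5,3,-75,0,0,0,30,20,12,-84,0,0,0,30,45,27,-84,0,0,0,30,75,45,-84,0,0,-0.002,30,105,62,-84,0,0,-0.005,30,135,80,-84,0,0,-0.005,30,165,97,-84,0,0,-0.005,30,195,114,-84,0,0,-0.005,30,225,131,-84,0,0,-0.005,30,255,149,-84,0,0,-0.005,30,285,166,-84,0,0,-0.005,30,315,184,-84,0,0,-0.005,30,338,197,-84,0,0,-0.005,30,350,204,-84,0,0,-0.005,30,355,206,-84,0,0,-0.005]'

```text
t: 5.2
ee_pos: [0.6392, 0.124, 0.138]
orientation: [0.692, 0.722, -0.001, -0.0]
contact_force: [0.8, -0.2, -4.1]
finger_gap: 0.592
gripper_force: 24.9
```

```bash
python3 - <<'E'
from h import *
def fit(P,im,c,hw=.045,hl=.056):
    m=(abs(P[...,0]-c[0])<hw)&(abs(P[...,1]-c[1])<hl)&(im[...,0]-im[...,2]<30)&(im.max(-1)<130)&(P[...,2]<.022)&(P[...,2]>.004)
    m=cv2.morphologyEx(m.astype(np.uint8),cv2.MORPH_OPEN,np.ones((3,3)))
    l,n=cv2.connectedComponents(m)[1],0
    k=np.argmax(np.bincount(l.ravel())[1:])+1
    return (l==k).sum(),rect(P[l==k][:,:2])
d=np.load("pics/w1.npz")
for c in((.6445,.122),(.649,.007),(.653,-.108)): print('w',fit(d["P"],d["im"].astype(int),c))
for n in("scene","side"):
    f=np.load(f"pics/{n}0.npz");P=pts(f,f["world_from_camera"])
    for c in((.6445,.122),(.649,.007),(.653,-.108)): print(n,fit(P,f["image"].astype(int),c))
E
```

```text
w (np.int64(2632), (array([642.5, 117.9]), 87.7, 65.4, -87.7))
w (np.int64(2223), (array([645.8,   5.3]), 91.3, 65.3, -88.1))
w (np.int64(1805), (array([ 649. , -109.2]), 90.8, 65.1, -88.3))
scene (np.int64(682), (array([643.7, 121.3]), 90.3, 64.3, -90.0))
scene (np.int64(541), (array([646.5,   6.1]), 89.3, 63.3, -88.9))
scene (np.int64(441), (array([ 650. , -108.6]), 91.9, 64.2, 88.6))
side (np.int64(408), (array([643.3, 122.3]), 92.5, 65.2, -86.7))
side (np.int64(328), (array([647.8,   6.4]), 92.0, 64.5, -87.4))
side (np.int64(272), (array([ 650.4, -109.6]), 93.3, 63.3, -86.3))
```

```bash
python3 - <<'E'
from cell import r
from h import *
f=r.grab_frame("scene");P=pts(f,f["world_from_camera"]);im=f["image"].astype(int)
cv2.imwrite("pics/s2.png",cv2.resize(f["image"][150:320,150:380,::-1],None,fx=3,fy=3))
s=r.observe();print(s["ee_pos"])
tell(s,(643.5,121.5,71,91.8))
E
```

```text
[0.63886782 0.12364683 0.13808962]
(643.5, 121.5, 71, 91.8) -> [-2.3  4.7 67.1] [-0.0017  0.0002  0.0103]
```

View pics/s2.png

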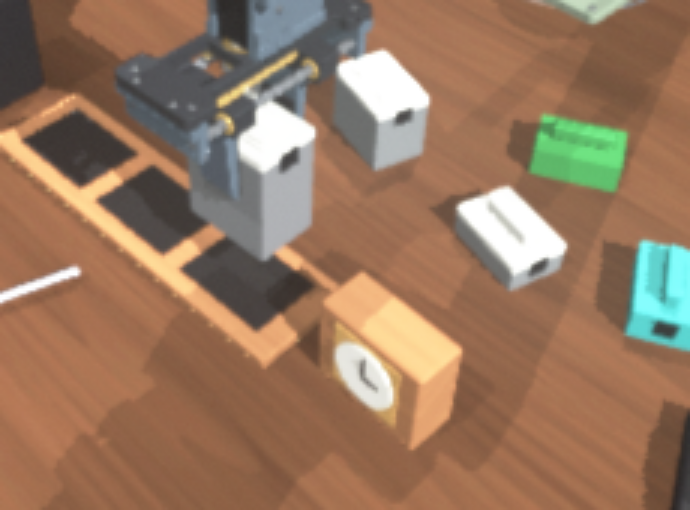

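The tall box (255,190) hangs upright over the left pad beside the clock (250,280). Lowering it.

servo_tool --rows '[30,-1,2,10,0,0,0.005,30,-2.3,4.7,25,0,0,0.0103,30,-2.3,4.7,40,0,0,0.0103,30,-2.3,4.7,52,0,0,0.0103,30,-2.3,4.7,60,0,0,0.0103,30,-2.3,4.7,65,0,0,0.0103,30,-2.3,4.7,65,0,0,0.0103]'

```text
t: 5.83
ee_pos: [0.6429, 0.1194, 0.0726]
orientation: [0.697, 0.717, -0.001, -0.001]
contact_force: [-0.4, 0.2, -3.1]
finger_gap: 0.594
gripper_force: 24.9
```

```bash
python3 - <<'E'
from cell import r
from h import *
s=r.observe();print(s["ee_pos"],s["contact_force"])
tell(s,(643.4,121.2,69.7,91.8))
E
```

```text
[0.64290527 0.11935561 0.07263952] [-0.42001594  0.15484788 -3.10509508]
(643.4, 121.2, 69.7, 91.8) -> [1.8 0.6 2.9] [-0.0025  0.0006 -0.0024]
```

servo_tool --rows '[30,1.8,0.6,0,0,0,-0.002,30,1.8,0.6,2,0,0,-0.002,30,1.8,0.6,3.5,0,0,-0.002,30,1.8,0.6,3.5,0,0,-0.002,80,1.8,0.6,3,0,0,-0.002,80,1.8,0.6,3,0,0,-0.002,80,1.8,0.6,3,0,0,-0.002,80,1.8,0.6,3,0,0,-0.002,80,1.8,0.6,-20,0,0,0,80,1.8,0.6,-60,0,0,0,90,-10,-20,-100,0,0,0,100,-30,-60,-130,0,0,0,100,-30,-60,-160,0,0,0,100,-30,-60,-180,0,0,0,100,-30,-60,-180,0,0,0,100,-30,-60,-180,0,0,0]'

```text
t: 7.17
ee_pos: [0.5853, 0.0884, 0.2558]
orientation: [0.697, 0.717, 0.002, 0.001]
contact_force: [0.0, -0.5, -0.2]
finger_gap: 1.0
gripper_force: 0.0
```

```bash
cat >> h.py <<'E'
def lid(P,im,c,h):
    "fit the lid rectangle of a box whose lid surface is at height h (m) near c (mm)"
    m=(np.hypot(P[...,0]-c[0]/1e3,P[...,1]-c[1]/1e3)<.075)&(abs(P[...,2]-h-.001)<.009)&(im.max(-1)-im.min(-1)<40)&(im.min(-1)>110)
    return m.sum(),rect(P[m][:,:2]),np.nanmedian(P[m][:,2]).round(4)
def cams(r,c,h):
    for n in("scene","side"):
        f=r.grab_frame(n);print(n,lid(pts(f,f["world_from_camera"]),f["image"].astype(int),c,h))
E
python3 - <<'E'
from cell import r
from h import *
cams(r,(643,121),.114)
s,f,P=wrist(r);im=f["image"].astype(int);print(s["ee_pos"])
print(lid(P,im,(643,121),.114)); cv2.imwrite("pics/w3.png",f["image"][:,:,::-1])
print('mid',lid(P,im,(422,66),.07))
tell(s,(422,66,180,74.5),(422,66,45-19,74.5))
E
```

```text
scene (np.int64(640), (array([644.8, 122.9]), 82.9, 55.8, -88.4), np.float64(0.1127))
side (np.int64(375), (array([644. , 122.3]), 83.0, 56.7, -89.3), np.float64(0.1138))
[0.58428706 0.08844569 0.25280125]
(np.int64(3624), (array([644.5, 120.9]), 81.0, 54.5, -88.2), np.float64(0.1131))
mid (np.int64(2580), (array([422.4,  65.6]), 80.8, 54.5, 73.2), np.float64(0.0691))
(422, 66, 180, 74.5) -> [ -17.6 -162.7   73.1] [-0.0018  0.0006  0.3004]
(422, 66, 26, 74.5) -> [ -17.5 -162.5  227.1] [-0.0018  0.0006  0.3004]
```

View pics/w3.png

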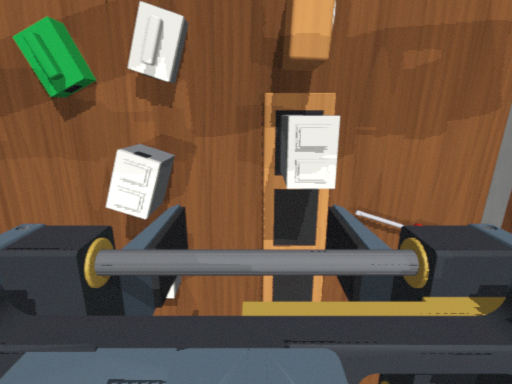

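The tall box (312,150) stands on the left pad, about 1 mm off centre and square, with the clock (310,30) untouched. Middle (140,180) is next.

servo_tool --rows '[100,-4,-35,10,0,0,0.08,100,-8,-75,25,0,0,0.18,100,-12,-110,45,0,0,0.28,100,-16,-145,65,0,0,0.322,100,-17.5,-162.5,90,0,0,0.322,100,-17.5,-162.5,125,0,0,0.322,100,-17.5,-162.5,160,0,0,0.322,100,-17.5,-162.5,195,0,0,0.322,100,-17.5,-162.5,217,0,0,0.322,100,-17.5,-162.5,227,0,0,0.322,100,-17.5,-162.5,227,0,0,0.322,50,-17.5,-162.5,227,0,0,0.322,30,-17.5,-162.5,227,0,0,0.322,30,-17.5,-162.5,227,0,0,0.322,30,-17.5,-162.5,227,0,0,0.322,30,-17.5,-162.5,227,0,0,0.322,30,-17.5,-162.5,227,0,0,0.322,30,-17.5,-162.5,227,0,0,0.322]'

```text
t: 8.82
ee_pos: [0.4231, 0.0661, 0.0275]
orientation: [0.803, 0.597, 0.0, 0.0]
contact_force: [0.1, 0.3, 4.1]
finger_gap: 0.593
gripper_force: 25.0
```

```bash
python3 - <<'E'
from cell import r
from h import *
s=r.observe();print(s["ee_pos"],s["contact_force"],s["gripper_force"])
tell(s,(422,66,90,73),(645.5,5,90,91.8))
E
```

```text
[0.42312907 0.06612744 0.02745899] [0.05358174 0.32179136 4.06699346] 24.996974654495716
(422, 66, 90, 73) -> [ -0.4  -1.  -62.5] [ 0.001  -0.0004  0.0043]
(645.5, 5, 90, 91.8) -> [  5.6 230.6 -62.3] [ 1.000e-03 -2.000e-04 -3.238e-01]
```

servo_tool --rows '[30,0,0,-8,0,0,0,30,0,0,-25,0,0,0,30,0,5,-48,0,0,0,30,0,20,-62,0,0,-0.05,30,1,45,-62,0,0,-0.12,30,2,75,-62,0,0,-0.2,30,3,105,-62,0,0,-0.27,30,4,135,-62,0,0,-0.32,30,5,165,-62,0,0,-0.324,30,5,195,-62,0,0,-0.324,30,5.6,217,-62,0,0,-0.324,30,6,228,-62,0,0,-0.324,30,6.6,231,-62,0,0,-0.324,30,6.6,231,-50,0,0,-0.324,30,6.6,231,-35,0,0,-0.324,30,6.6,231,-22,0,0,-0.324,30,6.6,231,-13,0,0,-0.324,30,6.6,231,-10,0,0,-0.324,30,6.6,231,-10,0,0,-0.324]'

```text
t: 10.4
ee_pos: [0.6431, 0.0062, 0.0392]
orientation: [0.696, 0.718, -0.001, -0.001]
contact_force: [-8.1, 0.8, 13.7]
finger_gap: 0.59
gripper_force: 25.0
```

```bash
python3 - <<'E'
from cell import r
from h import *
s=r.observe();print(s["ee_pos"],s["contact_force"],s["gripper_force"])
tell(s,(645.7,6,41.5,91.8))
E
```

```text
[0.64312986 0.00622597 0.03918668] [-8.08256699  0.83923945 13.6548348 ] 24.98018816113472
(645.7, 6, 41.5, 91.8) -> [-0.3  2.6 -2.3] [-0.0038 -0.      0.0008]
```

servo_tool --rows '[30,0,0,-6,0,0,0,30,-0.3,2.6,-6,0,0,0,30,-0.3,2.6,-6,0,0,0,30,-0.3,2.6,-6,0,0,0]'

```text
t: 10.73
ee_pos: [0.6482, 0.0058, 0.0424]
orientation: [0.696, 0.718, -0.0, -0.0]
contact_force: [-1.2, -0.2, -2.1]
finger_gap: 0.591
gripper_force: 25.0
```

```bash
python3 - <<'E'
from cell import r
from h import *
s=r.observe();print(s["ee_pos"],s["contact_force"],s["gripper_force"])
tell(s,(645.7,6,40.5,91.8))
E
```

```text
[0.64822986 0.00577628 0.04240913] [-1.2388956  -0.19197629 -2.14422788] 24.979876577854156
(645.7, 6, 40.5, 91.8) -> [ 0.3 -2.5  1.9] [-0.0006  0.      0.0004]
```

servo_tool --rows '[30,0.3,-2,0,0,0,0,30,0.3,-2,0,0,0,0,30,0.3,-2,1.2,0,0,0,30,0.3,-2,2,0,0,0,30,0.3,-2,2,0,0,0,80,0.3,-2,1.5,0,0,0,80,0.3,-2,1.5,0,0,0,80,0.3,-2,1.5,0,0,0,80,0.3,-2,1.5,0,0,0,80,0.3,-2,-20,0,0,0,80,0.3,-2,-60,0,0,0,90,0.3,-20,-100,0,0,0,100,0,-60,-135,0,0,0,100,0,-80,-170,0,0,0,100,0,-80,-200,0,0,0,100,0,-80,-200,0,0,0,100,0,-80,-200,0,0,0]'

```text
t: 12.15
ee_pos: [0.5696, 0.0031, 0.2463]
orientation: [0.696, 0.718, 0.002, 0.003]
contact_force: [-0.0, 0.1, 0.9]
finger_gap: 1.001
gripper_force: 0.0
```

```bash
python3 - <<'E'
from cell import r
from h import *
cams(r,(646.7,6),.084)
s,f,P=wrist(r);im=f["image"].astype(int);print(s["ee_pos"])
print(lid(P,im,(646.7,6),.084)); print('tall',lid(P,im,(644,121),.114))
tell(s,(433.6,-80.8,150,91.7-2),(433.6,-80.8,25-19,89.7))
E
```

```text
scene (np.int64(503), (array([646.4,   6.8]), 81.1, 54.4, -87.8), np.float64(0.0826))
side (np.int64(296), (array([645.5,   7.2]), 84.7, 56.1, -87.3), np.float64(0.0837))
[0.56829089 0.00312493 0.24234972]
(np.int64(2955), (array([645.9,   6. ]), 79.9, 54.6, -88.1), np.float64(0.0831))
tall (np.int64(4902), (array([644.4, 121. ]), 80.1, 54.8, -88.2), np.float64(0.1131))
(433.6, -80.8, 150, 89.7) -> [ -79.6 -137.2   92.5] [-0.0007  0.0001  0.037 ]
(433.6, -80.8, 6, 89.7) -> [ -79.6 -137.1  236.5] [-0.0007  0.0001  0.037 ]
```

servo_tool --rows '[100,-20,-35,10,0,0,0.01,100,-40,-70,25,0,0,0.037,100,-60,-105,45,0,0,0.037,100,-75,-130,70,0,0,0.037,100,-79.5,-137,100,0,0,0.037,100,-79.5,-137,135,0,0,0.037,100,-79.5,-137,170,0,0,0.037,100,-79.5,-137,200,0,0,0.037,100,-79.5,-137,222,0,0,0.037,100,-79.5,-137,233,0,0,0.037,100,-79.5,-137,234,0,0,0.037,50,-79.5,-137,234,0,0,0.037,30,-79.5,-137,234,0,0,0.037,30,-79.5,-137,234,0,0,0.037,30,-79.5,-137,234,0,0,0.037,30,-79.5,-137,234,0,0,0.037,30,-79.5,-137,234,0,0,0.037,30,-79.5,-137,234,0,0,0.037]'

```text
t: 13.8
ee_pos: [0.4344, -0.0807, 0.0095]
orientation: [0.709, 0.705, 0.0, 0.0]
contact_force: [-0.8, -0.9, 4.4]
finger_gap: 0.594
gripper_force: 25.0
```

```bash
python3 - <<'E'
from cell import r
from h import *
s=r.observe();print(s["ee_pos"],s["contact_force"],s["gripper_force"])
tell(s,(433.6,-80.8,70,89.7),(649.5,-108.8,70,91.8))
E
```

```text
[ 0.43442452 -0.08074643  0.00951041] [-0.75542537 -0.8901771   4.36669354] 24.99502904713154
(433.6, -80.8, 70, 89.7) -> [ -0.1  -0.8 -60.5] [ 0.0009  0.0003 -0.0001]
(649.5, -108.8, 70, 91.8) -> [-26.9 215.3 -60.3] [ 0.0009  0.0003 -0.0367]
```

servo_tool --rows '[30,0,0,-8,0,0,0,30,0,0,-25,0,0,0,30,-1,5,-48,0,0,0,30,-3,20,-60,0,0,0,30,-6,45,-60,0,0,-0.01,30,-10,75,-60,0,0,-0.02,30,-14,105,-60,0,0,-0.03,30,-18,135,-60,0,0,-0.037,30,-22,165,-60,0,0,-0.037,30,-25,192,-60,0,0,-0.037,30,-26.5,208,-60,0,0,-0.037,30,-27,215,-58,0,0,-0.037,30,-27,216,-48,0,0,-0.037,30,-27,216,-36,0,0,-0.037,30,-27,216,-26,0,0,-0.037,30,-27,216,-19,0,0,-0.037,30,-27,216,-17,0,0,-0.037,30,-27,216,-17,0,0,-0.037,30,-27,216,-17,0,0,-0.037]'

```text
t: 15.38
ee_pos: [0.6499, -0.1088, 0.0261]
orientation: [0.696, 0.718, 0.0, 0.0]
contact_force: [-0.4, 0.1, -1.2]
finger_gap: 0.592
gripper_force: 25.0
```

```bash
python3 - <<'E'
from cell import r
from h import *
s=r.observe();print(s["ee_pos"],s["contact_force"],s["gripper_force"])
tell(s,(649.7,-108.8,23.5,91.8))
E
```

```text
[ 0.64988701 -0.10884573  0.02607046] [-0.42944044  0.13494534 -1.23140158] 24.994232654571533
(649.7, -108.8, 23.5, 91.8) -> [ 0.1 -0.2  2.6] [0.0001 0.0001 0.0002]
```

servo_tool --rows '[30,0,0,1.2,0,0,0,30,0,0,2.5,0,0,0,30,0,0,2.8,0,0,0,80,0,0,2,0,0,0,80,0,0,2,0,0,0,80,0,0,2,0,0,0,80,0,0,2,0,0,0,80,0,0,-20,0,0,0,80,0,0,-60,0,0,0,90,0,-20,-100,0,0,0,100,25,-55,-135,0,0,0,100,50,-80,-170,0,0,0,100,80,-100,-200,0,0,0,100,80,-100,-220,0,0,0,100,80,-100,-220,0,0,0,100,80,-100,-220,0,0,0]'

```text
t: 16.72
ee_pos: [0.5483, -0.0313, 0.2492]
orientation: [0.695, 0.719, 0.002, 0.003]
contact_force: [1.3, -0.1, -0.1]
finger_gap: 0.997
gripper_force: 0.0
```

```bash
python3 - <<'E'
from cell import r
from h import *
cams(r,(650,-109),.059)
s,f,P=wrist(r);im=f["image"].astype(int);print(s["ee_pos"])
print(lid(P,im,(650,-109),.059))
cams(r,(450,246),.030)
# raise, half way to the flat box, for a look
tell(s,(450,170,250,74.2),(450,246,100,74.2))
E
```

```text
scene (np.int64(414), (array([ 649.5, -107.4]), 84.6, 56.4, -89.2), np.float64(0.0577))
side (np.int64(247), (array([ 650.1, -107.4]), 84.9, 57.9, -88.9), np.float64(0.0586))
[ 0.54740124 -0.03221868  0.24536646]
(np.int64(1013), (array([ 649.7, -104.5]), 71.3, 54.4, -88.3), np.float64(0.0577))
scene (np.int64(436), (array([450.2, 245.9]), 83.6, 55.6, 72.1), np.float64(0.028))
side (np.int64(488), (array([450. , 245.8]), 82.5, 58.0, 74.3), np.float64(0.0291))
(450, 170, 250, 74.2) -> [205.2 -90.9  -4.7] [-0.0004  0.0004  0.3076]
(450, 246, 100, 74.2) -> [281.2 -88.4 145.3] [-0.0004  0.0004  0.3076]
```

servo_tool --rows '[100,35,-15,-2,0,0,0.06,100,75,-33,-5,0,0,0.16,100,115,-51,-5,0,0,0.26,100,150,-67,-5,0,0,0.3,100,185,-80,-5,0,0,0.3,100,203,-91,-5,0,0,0.3,100,205,-91,-5,0,0,0.3,100,205,-91,-5,0,0,0.3]'

```text
t: 17.63
ee_pos: [0.45, 0.1704, 0.2499]
orientation: [0.795, 0.607, -0.001, 0.0]
contact_force: [-0.7, 0.5, 0.2]
finger_gap: 1.0
gripper_force: 0.0
```

```bash
python3 - <<'E'
from cell import r
from h import *
s,f,P=wrist(r);im=f["image"].astype(int);print(s["ee_pos"])
print(lid(P,im,(450,246),.030))
tell(s,(450,246,100,74),(450,246,3,74))
E
```

```text
[0.44995471 0.17036438 0.24986577]
(np.int64(2005), (array([449.3, 244.1]), 81.5, 53.7, 74.7), np.float64(0.0283))
(450, 246, 100, 74) -> [ 73.2 -19.7 149.8] [-0.0012  0.0016  0.013 ]
(450, 246, 3, 74) -> [ 73.4 -19.6 246.8] [-0.0012  0.0016  0.013 ]
```

servo_tool --rows '[100,30,-8,20,0,0,0.005,100,60,-16,45,0,0,0.005,100,72,-19.5,80,0,0,0.005,100,72,-19.5,115,0,0,0.005,100,72,-19.5,150,0,0,0.005,100,72,-19.5,185,0,0,0.005,100,72,-19.5,215,0,0,0.005,100,72,-19.5,235,0,0,0.005,100,72,-19.5,243,0,0,0.005,100,72,-19.5,245,0,0,0.005,100,72,-19.5,245,0,0,0.005,50,72,-19.5,245,0,0,0.005,30,72,-19.5,245,0,0,0.005,30,72,-19.5,245,0,0,0.005,30,72,-19.5,245,0,0,0.005,30,72,-19.5,245,0,0,0.005,30,72,-19.5,245,0,0,0.005,30,72,-19.5,245,0,0,0.005]'

```text
t: 19.18
ee_pos: [0.4505, 0.2447, 0.0063]
orientation: [0.797, 0.604, 0.0, 0.0]
contact_force: [-0.6, 0.0, 2.7]
finger_gap: 0.593
gripper_force: 25.0
```

```bash
python3 - <<'E'
from cell import r
from h import *
s=r.observe();print(s["ee_pos"],s["contact_force"],s["gripper_force"])
tell(s,(450,246,170,74),(500,-40,170,91.8),(649.7,-108.6,150,91.8))
E
```

```text
[0.45046484 0.24470719 0.00631519] [-0.5558466   0.03020029  2.671012  ] 24.99068269506097
(450, 246, 170, 74) -> [   1.2   -0.7 -163.7] [ 0.0004 -0.0003  0.0061]
(500, -40, 170, 91.8) -> [-260.7  124.6 -163.7] [ 4.000e-04 -2.000e-04 -3.045e-01]
(649.7, -108.6, 150, 91.8) -> [-286.4  287.2 -143.7] [ 4.000e-04 -2.000e-04 -3.045e-01]
```

servo_tool --rows '[30,0,0,-8,0,0,0,30,0,0,-25,0,0,0,30,0,0,-55,0,0,0,30,0,0,-90,0,0,0,30,-5,2,-120,0,0,0,30,-20,9,-144,0,0,-0.02,30,-45,21,-144,0,0,-0.06,30,-75,36,-144,0,0,-0.12,30,-105,50,-144,0,0,-0.18,30,-135,65,-144,0,0,-0.24,30,-165,80,-144,0,0,-0.29,30,-195,97,-144,0,0,-0.304,30,-220,118,-144,0,0,-0.304,30,-240,145,-144,0,0,-0.304,30,-255,175,-144,0,0,-0.304,30,-267,208,-144,0,0,-0.304,30,-276,240,-144,0,0,-0.304,30,-282,265,-144,0,0,-0.304,30,-285,280,-140,0,0,-0.304,30,-286.4,287,-130,0,0,-0.304]'

```text
t: 20.85
ee_pos: [0.6521, -0.1102, 0.1368]
orientation: [0.697, 0.717, 0.001, 0.002]
contact_force: [-0.1, 0.1, -0.8]
finger_gap: 0.595
gripper_force: 25.0
```

servo_tool --rows '[30,0,0,15,0,0,0,30,0,0,30,0,0,0,30,0,0,42,0,0,0,30,0,0,45,0,0,0,30,0,0,45,0,0,0]'

```text
t: 21.27
ee_pos: [0.6482, -0.1082, 0.0897]
orientation: [0.696, 0.718, -0.001, -0.001]
contact_force: [-0.4, 0.6, -0.1]
finger_gap: 0.588
gripper_force: 25.0
```

```bash
python3 - <<'E'
from cell import r
from h import *
f=r.grab_frame("scene");P=pts(f,f["world_from_camera"]);im=f["image"].astype(int)
cv2.imwrite("pics/s4.png",cv2.resize(f["image"][100:290,90:330,::-1],None,fx=3,fy=3))
s=r.observe();print(s["ee_pos"],s["contact_force"],s["finger_gap"])
z0=s["ee_pos"][2]-.0063+.030
print(lid(P,im,(650,-109),z0))
f=r.grab_frame("side");print(lid(pts(f,f["world_from_camera"]),f["image"].astype(int),(650,-109),z0))
tell(s,(649.9,-108.7,73,91.8),(649.9,-108.7,65.3,91.8))
E
```

```text
[ 0.64901954 -0.10834394  0.09080133] [-0.09470642 -0.04381934  0.18240775] 0.5880391540799702
(np.int64(307), (array([ 650.1, -101.2]), 80.3, 72.7, -78.7), np.float64(0.1112))
(np.int64(163), (array([ 648.8, -101.3]), 79.7, 70.7, -79.5), np.float64(0.1131))
(649.9, -108.7, 73, 91.8) -> [-0.4  0.9 17.8] [-0.0008 -0.0001 -0.0004]
(649.9, -108.7, 65.3, 91.8) -> [-0.4  0.9 25.5] [-0.0008 -0.0001 -0.0004]
```

View pics/s4.png

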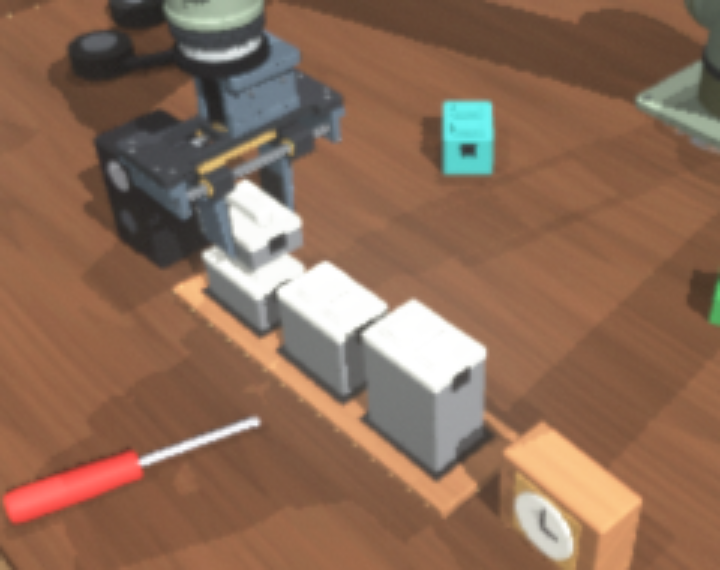

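The picture shows the flat box (262,220) hanging over the short one (252,285). Middle (335,325) and tall (425,385) stand on their pads. Lowering slowly.

servo_tool --rows '[30,-0.4,0.7,6,0,0,0,30,-0.4,0.7,12,0,0,0,30,-0.4,0.7,15,0,0,0,30,-0.4,0.7,18,0,0,0,30,-0.4,0.7,20,0,0,0,30,-0.4,0.7,22,0,0,0,30,-0.4,0.7,24,0,0,0,30,-0.4,0.7,25,0,0,0,30,-0.4,0.7,25,0,0,0,30,-0.4,0.7,25,0,0,0]'

```text
t: 22.2
ee_pos: [0.6502, -0.1091, 0.066]
orientation: [0.696, 0.718, 0.0, 0.0]
contact_force: [0.1, 0.3, -0.8]
finger_gap: 0.587
gripper_force: 25.0
```

It is in without contact, about 0.7 mm above seated. Setting it down and releasing.

servo_tool --rows '[30,0,0,0.7,0,0,0,30,0,0,0.9,0,0,0,80,0,0,0.5,0,0,0,80,0,0,0.5,0,0,0,80,0,0,0.5,0,0,0,80,0,0,0.5,0,0,0,80,0,0,-20,0,0,0,80,0,0,-55,0,0,0,90,0,0,-95,0,0,0,100,20,-30,-135,0,0,0,100,50,-60,-160,0,0,0,100,80,-90,-180,0,0,0,100,110,-120,-180,0,0,0,100,130,-150,-180,0,0,0,100,130,-150,-180,0,0,0]'

```text
t: 23.45
ee_pos: [0.4924, 0.0186, 0.2472]
orientation: [0.696, 0.718, 0.0, -0.001]
contact_force: [-1.1, -0.5, 0.0]
finger_gap: 1.001
gripper_force: 0.0
```

```bash
python3 - <<'E'
from cell import r
from h import *
for n in("scene","side"):
    f=r.grab_frame(n);P=pts(f,f["world_from_camera"]);im=f["image"].astype(int)
    if n=="scene":cv2.imwrite("pics/s5.png",cv2.resize(f["image"][100:290,90:330,::-1],None,fx=3,fy=3))
    for k,c,h in(("flat",(650,-109),.089),("mid",(646.7,6),.084),("tall",(643,121),.114)):print(n,k,lid(P,im,c,h))
s,f,P=wrist(r);im=f["image"].astype(int);print(s["ee_pos"])
for k,c,h in(("flat",(650,-109),.089),("mid",(646.7,6),.084),("tall",(643,121),.114)):print(k,lid(P,im,c,h))
E
```

```text
scene flat (np.int64(352), (array([ 649.7, -107.8]), 82.8, 56.5, -89.6), np.float64(0.0867))
scene mid (np.int64(520), (array([646.6,  -9.7]), 117.1, 56.6, -89.2), np.float64(0.0826))
scene tall (np.int64(644), (array([644.7, 121.8]), 83.7, 55.8, -88.2), np.float64(0.1129))
side flat (np.int64(224), (array([ 649.1, -108.1]), 86.2, 58.1, -89.3), np.float64(0.0875))
side mid (np.int64(310), (array([646.3,  -9.2]), 119.3, 57.7, -86.5), np.float64(0.0836))
side tall (np.int64(371), (array([644.2, 122.2]), 83.4, 57.5, 89.9), np.float64(0.1138))
[0.49396123 0.01783067 0.24708469]
flat (np.int64(24), (array([659.4, -54.3]), 47.6, 5.2, -50.9), np.float64(0.0854))
mid (np.int64(2884), (array([645.8,   5.8]), 80.4, 55.2, -88.3), np.float64(0.0831))
tall (np.int64(4611), (array([644.2, 120.8]), 82.5, 55.4, -88.5), np.float64(0.113))
```

View pics/s5.png

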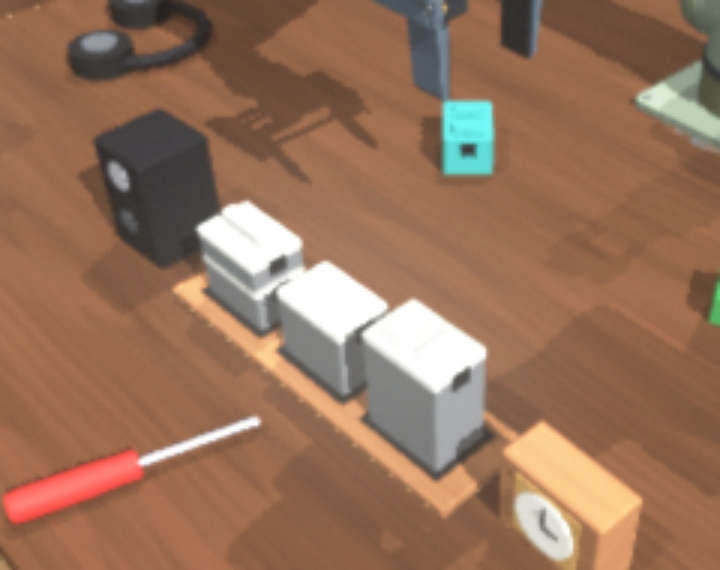

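The flat box (250,245) is seated flush on the short one, all boxes are centred and square, and the clock and speaker haven't moved. Handing in.

```bash
python3 -c "
from cell import r
print(r.close_job())"
```

```text
the job is handed in; nothing more can be done
None
```

The job is handed in at about 23 s: tall, middle and short stand on their pads in order from the clock to the loudspeaker, each within about 1–2 mm of centre by the cameras, and the flat box is seated on the short box's lugs.

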